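Tip baking beans through a sprung filling neck

ROBOT

A 6-joint arm with a two-finger parallel gripper is mounted at the origin on a cart in front of the work surface, level with it; the furniture and walls round the work are solid. World frame = base frame: x ahead of the robot, y to its left, z up, the work surface at z = 0. Lengths are in mm, angles in rad, forces in N, time in s.
With the tool pointing down it reaches from about 400 to 825 mm from the base axis. Payload 7 kg.
Tool frame: the origin (TCP) lies at the very end of the fingers, on their centre line; the grasp point (between the pads) lies 19 mm behind it; z points along the fingers, y is the line along which they close (so a half turn about z gives the same grasp; the last joint's range is limited). The gripper opens to 85 mm and grips with 20 to 120 N. Pads are 22 mm wide; open, the fingers measure 114 mm over their backs; the gripper's body (76 mm by 85 mm) begins 54 mm behind the grasp point. The pads swing forward as they close: fully open they stand 13 mm farther back than shut.
Start: joints at [-0.843, 0.359, 0.012, 0, -1.224, -0.288], TCP at [287.359, -610.754, 231.302] pointing down, gripper open.
Joint ranges: [-3.07, 3.07], [-1.43, 2.12], [-1.02, 1.25], [-3.03, 1.67], [-3.05, -0], [-3.03, 3.03]. Speed limits (rad/s): [2.39, 2.39, 3.01, 3.14, 3.14, 3.14].

INTERFACE

Orientations are given as a unit quaternion [w, x, y, z].
In Python, from bench import arm, effector, read_camera, silhouettes gives the robot as it stands. Calls block until the motion is done:
- arm.reach(position, orientation): joint-space move of the TCP to a pose.
- arm.movel(position, v=150, rotation=None, f_stop=None): straight line of the TCP; rotation=None keeps the orientation; v is the mean speed in mm/s. With f_stop (N) it stops when the force on the tool has changed by that much, and returns True; else False.
- arm.move_joints(angles): joint-space move.
- effector.move_gripper(opening, effort=None): finger opening in mm; effort is the grip in N (None keeps the last); returns when the fingers have stopped.
- arm.hold(seconds).
- arm.solve_ik(position, orientation): joint angles nearest the present ones, or None.
- arm.get_state(): the state.
- read_camera(name): name is "scene" or "top"; returns a dict with "img" (480x640x3 uint8, red, green, blue), "K" (3x3 intrinsics, pixels), "rvec" (rotation vector, rad) and "tvec" (3), from world to camera coordinates, as OpenCV has them. Camera axes: x right, y down, z forward; pixel columns grow to the right and rows downward; lengths in mm; the calibration is good to about 2 mm. A picture is of the moment at which its call begins. There is no depth.
A pose or a line that the arm cannot do raises arm.IKError and nothing moves.
- arm.finish_job(): hands the job in; it is judged then, once.
Trained networks look in the newest picture that a camera, given by its name, has taken for a name from the list of things; names that differ only in an ending like _2 or _b are one class to them, and where a whole thing is asked for, a point or a joint stands for the part that bears it (a point fixed in the world has none). Each returns a list of dicts, best first, with "p" (0 to 1); they miss things now and then, are a little off and sometimes report something else, mostly with a low value. They report only what shows in the picture. A call takes as long as a camera call.
- silhouettes(query, camera): "pixels" (480x640 bool, what is visible of it) and "location" ([column, row] in pixels, amid what is visible of it).
The state is a dict: "time": time; "qpos": joint angles; "joint_velocities": joint speeds; "tau": joint torques, N m; "eef_pos": TCP position; "tool_rot": TCP orientation; "contact_force": force on the tool from outside, world axes, zero at the start; "torque": the same for the moment, N m; "opening": finger opening in mm; "grip_force": force on a finger pad.
Only numpy, scipy, OpenCV 4.12 (cv2) and the standard library are available. Lean on these libraries where they do the work, as an engineer would, in place of code of your own. Each camera call takes 0.05 s, during which the arm holds its last target. There are 200 camera calls.

TASK

Pick up the pouring chute by its wooden handle, rest its cross bar on the canister's sprung collar and push the collar gently down so that the trap leaves open, then tip the chute nose-down while keeping that push, so that all five baking beans run into it. Touch the canister only with the chute. Afterwards stand the empty chute upright on the free counter beside the canister and let go, leaving the other things where they are.

Things in the scene. Friction and masses are not known exactly. Their poses are not given: they have to be found in the camera images.
- chute: Open aluminium pouring chute with a wooden bar handle on top, standing level on the counter; about 0.22 kg with its beans. Origin on the counter under its middle, +x to the pouring nose, z up. x -98 to +95 mm, 27 mm wide (22 inside), walls up to z = 43 mm. On release it stands on its rear floor edge and cross bar.
- chute_bay (a point): Middle of the floor of the chute's closed rear half (x -95 to -10 mm), where the beans lie. This floor falls 12 degrees to the back, so they stay until the chute is tipped nose-down more than about 12 degrees or jerked; further ahead the floor is level at z = 21 mm. Tipping 30 degrees empties it. Axes as the chute.
- chute_grip (a point): Centre of the chute's wooden bar handle, which runs along the chute's x axis: 96 mm long (70 mm free between struts), 16 mm wide, 18 mm high; centre at chute x = -5, z = +73 mm. Take it from above with the fingers closing across it; fingertips may reach 25 mm below its centre. Axes as the chute.
- rest_bar (a point): Lowest point of the round cross bar (10 mm thick, 46 mm wide) under the chute, 35 mm behind the lip: chute x = 60, z = 0 mm. It is the chute's front foot and bears on the near side of the canister's collar, about 32 mm from its axis, while the chute pivots on it with the nose in the opening. Axes as the chute.
- chute_lip (a point): Floor of the nose at the very lip: chute x = 95, z = 5 mm. From x = 60 mm on the floor bends 25 degrees downward to it, with side walls 12 mm high. Nothing of the nose hangs lower than the rest bar while the chute is level. Axes as the chute.
- canister: Round steel canister for baking beans, fixed to the counter, 114 mm across, 88 mm high without its neck. Origin: centre of its underside, z up. On its axis stands a filling neck topped by a flat push-collar, 84 mm outside and 44 mm inside diameter (the opening). The chute can come from any side. It must not be pushed with more than 20 N.
- canister_lid (a point): Centre of the canister's lid plane, 88 mm above its origin. The neck telescopes through it and is clamped at a different height each time: the collar's flat top lies somewhere from 105 to 131 mm above the canister's origin. That height is not measured: find it by feel.
- canister_axis (a point): A point on the canister's axis, 40 mm above its origin. Above it two trap leaves, 48 mm below the collar's top, close the opening. The sprung collar gives from about 2 N of push, sinks 1 mm per further 0.4 N, hits a hard stop 10 mm down (6 N). The leaves swing down with it, pass beans from about 6 mm (4.5 N), and shut on release.
- bean_0_center (a point): Centre of one of five identical white ceramic baking beans, balls 16 mm across, 12 g, lying in a row in the rear of the chute.
- bean_1_center (a point): Centre of one of five identical white ceramic baking beans, balls 16 mm across, 12 g, lying in a row in the rear of the chute.
- bean_2_center (a point): Centre of one of five identical white ceramic baking beans, balls 16 mm across, 12 g, lying in a row in the rear of the chute.
- bean_3_center (a point): Centre of one of five identical white ceramic baking beans, balls 16 mm across, 12 g, lying in a row in the rear of the chute.
- bean_4_center (a point): Centre of one of five identical white ceramic baking beans, balls 16 mm across, 12 g, lying in a row in the rear of the chute.
- honey_jar_00: Bystander: honey jar with a white lid, 53 mm across, 71 mm high; origin at the centre of its underside.
- cookie_cutter_0: Bystander: tin cookie cutter, wavy ring, 66x74 mm, 30 mm high; origin at the centre of its underside.
- espresso_cup: Bystander: espresso cup with handle, 64x89 mm, 48 mm high; origin at the centre of its underside.
- egg_timer: Bystander: round kitchen timer, 63 mm across, 52 mm high; origin at the centre of its underside.

How it is judged (in metres and radians):
On the way, in this order (a step that is already met when the one before it is completed fails the run):
1. the chute is lifted off the counter, still level with the beans in it (height (world z) of rest_bar above 0.05 m and angle between chute's own z axis and vertical below 0.2 rad and distance between each of bean_0_center, bean_1_center, bean_2_center, bean_3_center, bean_4_center and chute below 0.11 m), for 0.2 s.
2. the chute's cross bar pushes on the collar (over 2.5 N) while the chute is tipped nose-down more than 17 degrees (contact force between chute and canister above 2.5 N and angle between chute's own z axis and vertical above 0.3 rad and horizontal distance between rest_bar and canister below 0.045 m), for 0.3 s.
At the end, for the whole second after the job is handed in: All five beans lie inside the canister (below 45 mm and within 55 mm of its axis); the chute stands level (within 0.1 rad) and still on the counter (within 6 mm of its height), touching neither canister nor gripper (horizontal distance between each of bean_0_center, bean_1_center, bean_2_center, bean_3_center, bean_4_center and canister below 0.055 m and height (world z) of each of bean_0_center, bean_1_center, bean_2_center, bean_3_center, bean_4_center below 0.045 m and angle between chute's own z axis and vertical below 0.1 rad and height (world z) of chute between -0.006 and 0.006 m and linear speed of chute below 0.02 m/s and contact force between chute and canister below 0.1 N).
It fails at once if the chute presses on the canister with more than 20 N (contact force between chute and canister above 20 N).
It fails at once if the robot itself pushes on the canister (contact force between the arm and canister above 2 N).
It fails at once if the fingers push on the canister (contact force between the fingers and canister above 2 N).
It fails at once if a bystander is moved more than 30 mm (distance of any of honey_jar_00, cookie_cutter_0, espresso_cup, egg_timer from where it was at the start of the episode above 0.03 m).
It also fails if it takes over 72 s, if anything falls off the work surface, if the arm or the gripper's body presses on something with over 40 N, if the wrist force passes 120 N, or if a joint passes its speed limit or range.

## Working session

There is one attempt and no reset: what is moved stays moved. The work goes in short steps, each a Python script; the robot and the scene stay as the last script left them, time stands still between calls to the robot, and variables do not carry over. Pictures are saved under pics/ and viewed, at most 10 in all, crops included, and the job is handed in when it is done.

```bash
ls; mkdir -p pics; cat > h.py <<'E'
import numpy as np,cv2
from scipy.spatial.transform import Rotation as R
from bench import arm,effector,read_camera,silhouettes
def ray(c,uv):
    Rm=cv2.Rodrigues(np.array(c["rvec"],float))[0];t=np.array(c["tvec"],float).ravel()
    o=-Rm.T@t; d=Rm.T@np.linalg.solve(c["K"],[uv[0],uv[1],1.]); return o,d/np.linalg.norm(d)
def onz(c,uv,z):
    o,d=ray(c,uv); return o+d*(z-o[2])/d[2]
def proj(c,P):
    return cv2.projectPoints(np.array(P,float).reshape(-1,1,3),np.array(c["rvec"],float),np.array(c["tvec"],float),np.array(c["K"],float),None)[0].reshape(-1,2)
E
python3 - <<'E'
from h import *
for n in("scene","top"):
    c=read_camera(n); cv2.imwrite(f"pics/{n}0.png",c["img"][:,:,::-1]); print(n,ray(c,(320,240)),c["K"][0,0])
    for q in("chute","chute_grip","chute_lip","canister","canister_axis","honey_jar_00","cookie_cutter_0","espresso_cup","egg_timer","bean_0_center"):
        for s in silhouettes(q,n)[:5]:
            print(q,round(s["p"],2),s["location"],s["pixels"].sum(),onz(c,s["location"],{"chute_grip":73,"chute":30,"canister":60}.get(q,25)).round())
E
```

```text
pics
scene (array([-425.60534328, -479.45956441,  632.02281524]), array([ 0.7636048 ,  0.47593704, -0.43633891])) 472.140256918393
chute 0.8 [432.2, 298.9] 1814 [ 496. -209.   30.]
chute_grip 0.56 [432.0, 297.9] 1730 [ 434. -227.   73.]
chute_lip 0.91 [428.5, 299.6] 1921 [ 496. -200.   25.]
chute_lip 0.39 [367.2, 249.9] 502 [651.  35.  25.]
canister 0.82 [308.8, 248.1] 1990 [518. 144.  60.]
canister_axis 0.91 [305.9, 248.9] 2118 [567. 187.  25.]
honey_jar_00 0.72 [368.3, 247.2] 527 [667.  40.  25.]
cookie_cutter_0 0.7 [422.0, 268.3] 521 [ 629. -134.   25.]
bean_0_center 0.33 [306.0, 251.7] 2061 [553. 177.  25.]
bean_0_center 0.2 [367.1, 246.6] 520 [669.  45.  25.]
top (array([ 465.71846318,  124.1791579 , 1185.27251794]), array([ 0.05077386,  0.01623661, -0.99857818])) 446.04316004347197
chute 0.88 [458.6, 251.2] 1056 [ 504. -215.   30.]
chute_grip 0.81 [458.2, 248.9] 1075 [ 508. -201.   73.]
chute_lip 0.66 [458.8, 247.2] 975 [ 514. -217.   25.]
canister 0.84 [318.7, 240.3] 1725 [522. 146.  60.]
canister_axis 0.75 [322.2, 244.6] 1576 [513. 137.  25.]
honey_jar_00 0.65 [367.9, 194.0] 361 [648.  21.  25.]
cookie_cutter_0 0.55 [424.6, 181.8] 101 [ 683. -127.   25.]
espresso_cup 0.69 [214.7, 222.0] 571 [566. 420.  25.]
bean_0_center 0.61 [457.4, 245.9] 978 [ 518. -213.   25.]
```

```bash
python3 - <<'E'
import cv2,numpy as np
t=cv2.imread("pics/top0.png");s=cv2.imread("pics/scene0.png")
cv2.imwrite("pics/c1.png",cv2.resize(t[140:320,180:500],None,fx=2.5,fy=2.5,interpolation=cv2.INTER_CUBIC))
cv2.imwrite("pics/c2.png",cv2.resize(s[170:370,240:506],None,fx=3,fy=3,interpolation=cv2.INTER_CUBIC))
E
```

```text
(no output)
```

View pics/c1.png

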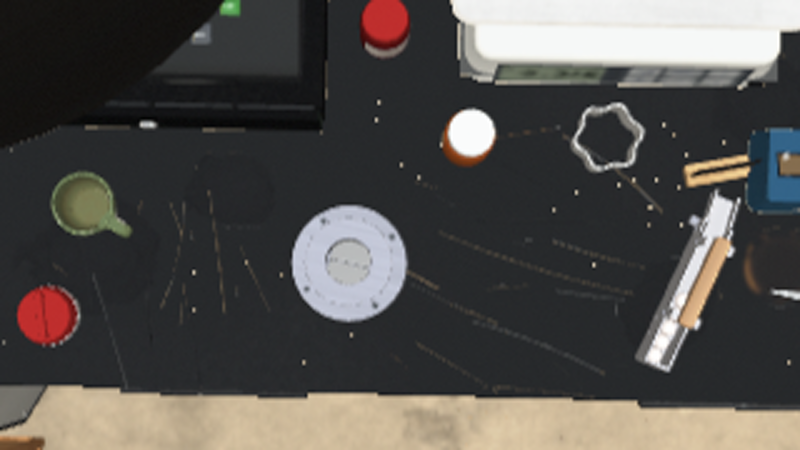

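View pics/c2.png

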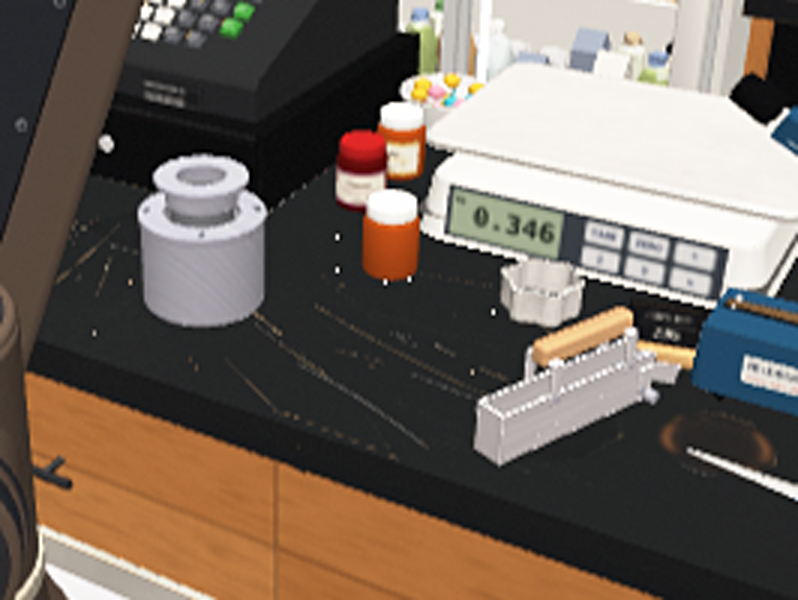

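The top crop shows the canister collar at about (320,245) in full-frame pixels. The chute handle runs from (456,270) to (471,236) with the nose pointing away from the robot. The jar, cutter and cup are well clear.

```bash
cat > fit.py <<'E'
from h import *
from scipy.optimize import least_squares
def hull(c,P):
    m=np.zeros((480*4,640*4),np.uint8); cv2.fillConvexPoly(m,cv2.convexHull((proj(c,P)*4+1.5).round().astype(np.int32)),1); return m
def centroid(m,s=1):
    M=cv2.moments(m.astype(np.uint8),True); n=M["m00"]; 
    return np.array([M["m10"]/n,M["m01"]/n])/s, 0.5*np.arctan2(2*M["mu11"],M["mu20"]-M["mu02"])
B=lambda x,y,z:np.array([[a,b,c] for a in x for b in y for c in z],float)
def T(p,P): return P@R.from_euler("z",p[2]).as_matrix().T+[p[0],p[1],0]
H=B((-53,43),(-8,8),(64,82))
def orange(img,near):
    h=cv2.cvtColor(img,cv2.COLOR_RGB2HSV); m=((h[...,0]>8)&(h[...,0]<20)&(h[...,1]>80)&(h[...,2]>110)).astype(np.uint8)
    n,l,st,ce=cv2.connectedComponentsWithStats(m); ok=[i for i in range(1,n) if st[i,4]>60]
    i=min(ok,key=lambda i:np.hypot(*(ce[i]-near))); return l==i
E
python3 - <<'E'
from fit import *
C={n:read_camera(n) for n in("scene","top")}
obs={}
for n,near in(("scene",(434,282)),("top",(463,253))):
    m=orange(C[n]["img"],near); obs[n]=centroid(m); print(n,m.sum(),obs[n])
def res(p):
    r=[]
    for n in C:
        c,a=centroid(hull(C[n],T(p,H)),4); r+=list(c-obs[n][0])+[20*np.sin(a-obs[n][1])]
    return np.array(r)
s=least_squares(res,[505,-210,-.35],diff_step=1e-2); p=s.x; print(p,res(p).round(2))
# canister: top-lid ellipse fit via silhouette
c=C["top"]; m=silhouettes("canister","top")[0]["pixels"]
cc=cv2.minEnclosingCircle(np.argwhere(m)[:,::-1].astype(np.float32).reshape(-1,1,2)); print("circ",cc, onz(c,cc[0],88),onz(c,(319.6,245.2),88))
can=onz(c,cc[0],88)[:2]
o,d=ray(C["scene"],(308,228.3)); t=((can-o[:2])@d[:2])/(d[:2]@d[:2]); print("collar est",o+t*d,can)
th=np.linspace(0,6.28,60)
def ring(r,z): return np.c_[can[0]+r*np.cos(th),can[1]+r*np.sin(th),0*th+z]
out=[]
W=np.array([[-98,-13.5,0],[-98,13.5,0],[-98,-13.5,43],[-98,13.5,43],[95,-13.5,5],[95,13.5,5],[60,-23,5],[60,23,5]])
for n,(x,y) in(("top",(300,190)),("scene",(280,195))):
    im=cv2.resize(C[n]["img"][y:y+140,x:x+210],None,fx=3.8,fy=3.8,interpolation=cv2.INTER_CUBIC)[...,::-1].copy()
    f=lambda P:(((proj(C[n],P)-[x,y]+.5)*3.8)).astype(int)
    for q in list(f(T(p,H)))+list(f(T(p,W))): cv2.circle(im,tuple(map(int,q)),2,(0,0,255),-1)
    for r,z in((57,0),(57,88),(42,118),(22,118)): cv2.polylines(im,[f(ring(r,z)).astype(np.int32)],False,(0,255,0),1)
    out.append(im[:300] if n=="top" else im[:300])
cv2.imwrite("pics/fit.png",np.vstack(out))
E
```

```text
scene 295 (array([433.66440678, 281.58644068]), np.float64(-0.4008930406549105))
top 261 (array([461.43678161, 252.5210728 ]), np.float64(-1.1396234460367385))
[ 5.05222652e+02 -2.09206864e+02 -4.17840071e-01] [ 0.3   0.68  0.12 -0.43 -0.15  0.01]
circ ((319.2672424316406, 244.75430297851562), 23.35610008239746) [509.75182827 143.54753197  88.        ] [508.67295237 142.70237537  88.        ]
collar est [511.32903375 141.16648782 121.50391266] [509.75182827 143.54753197]
```

View pics/fit.png

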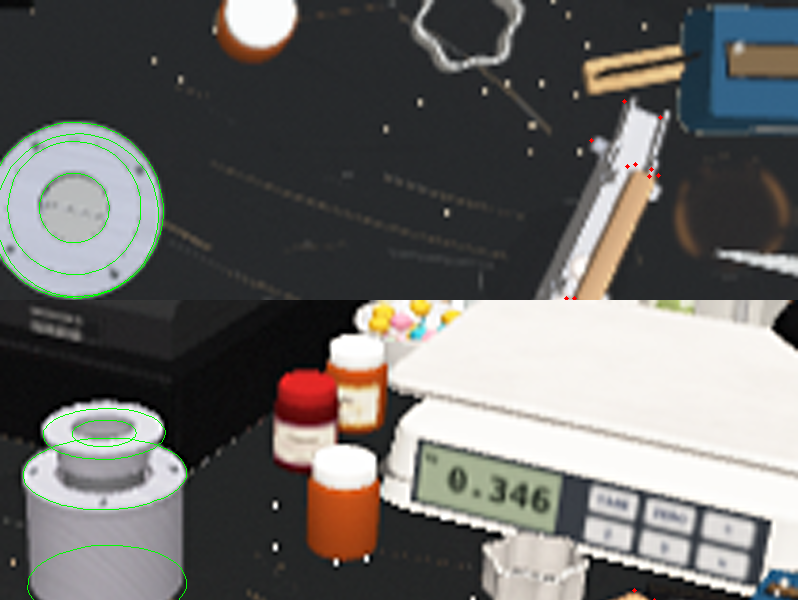

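```bash
cat >> h.py <<'E'
CAN=np.array([509.5,143.2])
def chute_pose(yaw,pitch): return R.from_euler("z",yaw)*R.from_euler("y",pitch)
def quat(r): q=r.as_quat(); return [float(v) for v in (q[3],q[0],q[1],q[2])]
def tool(yaw,pitch,anchor_world,anchor_chute,flip,grip=(-5,0,54)):
    """TCP pose putting chute point anchor_chute at anchor_world"""
    Rc=chute_pose(yaw,pitch); p=np.array(anchor_world)+Rc.apply(np.array(grip,float)-anchor_chute)
    return [float(v) for v in p], quat(Rc*R.from_euler("z",np.pi if flip else 0)*R.from_euler("x",np.pi))
def barpose(yaw,pitch,z,flip,back=32,grip=(-5,0,54)):
    h=np.array([np.cos(yaw),np.sin(yaw)])
    return tool(yaw,pitch,[*(CAN-back*h),z+5],[60,0,5],flip,grip)
E
python3 - <<'E'
from h import *
for f in(0,1):
    p,q=tool(-.418,0,[505.2,-209.2,0],[0,0,0],f); j=arm.solve_ik(p,q); print("grasp",f,np.round(p),None if j is None else np.round(j,2))
    for y in np.arange(-.6,2.4,.3):
        r=[arm.solve_ik(*barpose(y,t,z,f)) for t,z in((0,160),(0,110),(.35,110),(.6,110))]
        print(f,round(y,2),[None if a is None else list(np.round(a,2)) for a in (r[0],r[3])],[a is not None for a in r])
E
```

```text
grasp 0 [ 501. -207.   54.] [-0.03  0.33 -0.5   0.   -0.74  1.18]
0 -0.6 [[np.float64(0.85), np.float64(0.03), np.float64(-0.44), np.float64(0.0), np.float64(-1.09), np.float64(0.12)], [np.float64(0.36), np.float64(0.37), np.float64(-0.02), np.float64(-0.48), np.float64(-1.56), np.float64(0.71)]] [True, True, True, True]
0 -0.3 [[np.float64(0.83), np.float64(-0.01), np.float64(-0.48), np.float64(0.0), np.float64(-1.09), np.float64(0.44)], [np.float64(0.42), np.float64(0.41), np.float64(0.0), np.float64(-0.38), np.float64(-1.63), np.float64(0.92)]] [True, True, True, True]
0 0.0 [[np.float64(0.79), np.float64(-0.03), np.float64(-0.51), np.float64(0.0), np.float64(-1.09), np.float64(0.78)], [np.float64(0.49), np.float64(0.44), np.float64(-0.0), np.float64(-0.27), np.float64(-1.67), np.float64(1.13)]] [True, True, True, True]
0 0.3 [[np.float64(0.73), np.float64(-0.04), np.float64(-0.52), np.float64(0.0), np.float64(-1.09), np.float64(1.14)], [np.float64(0.56), np.float64(0.44), np.float64(-0.04), np.float64(-0.15), np.float64(-1.67), np.float64(1.34)]] [True, True, True, True]
0 0.6 [[
[... 3350 characters left out ...]
loat64(0.0), np.float64(-1.1), np.float64(-0.55)], [np.float64(0.82), np.float64(0.32), np.float64(-0.45), np.float64(0.38), np.float64(-1.31), np.float64(-1.08)]] [True, True, True, True]
1 1.8 [[np.float64(0.46), np.float64(0.14), np.float64(-0.32), np.float64(0.0), np.float64(-1.11), np.float64(-0.23)], [np.float64(0.85), np.float64(0.25), np.float64(-0.58), np.float64(0.52), np.float64(-1.17), np.float64(-0.94)]] [True, True, True, True]
1 2.1 [[np.float64(0.45), np.float64(0.19), np.float64(-0.27), np.float64(0.0), np.float64(-1.12), np.float64(0.07)], [np.float64(0.86), np.float64(0.18), np.float64(-0.72), np.float64(0.68), np.float64(-1.0), np.float64(-0.81)]] [True, True, True, True]
```

```bash
python3 - <<'E'
from h import *
p,q=tool(-.418,0,[505.2,-209.2,0],[0,0,0],0)
effector.move_gripper(60,40)
arm.reach([p[0],p[1],160],q)
print(arm.movel(p,v=80,f_stop=8),arm.get_state()["eef_pos"])
effector.move_gripper(0,120); s=arm.get_state(); print(s["opening"],s["grip_force"],s["contact_force"])
arm.movel([p[0],p[1],p[2]+15],v=30); arm.movel([p[0],p[1],p[2]+130],v=80); arm.hold(.3)
s=arm.get_state();print(s["time"],s["contact_force"],s["torque"],s["eef_pos"],s["opening"])
p2,q2=barpose(.6,0,160,0,back=60)
arm.movel([p[0]-10,p[1]+150,p2[2]],v=120,rotation=quat(chute_pose(.09,0)*R.from_euler("x",np.pi)))
arm.movel(p2,v=110,rotation=q2); arm.hold(.5)
s=arm.get_state();print(s["time"],s["contact_force"],s["torque"],s["eef_pos"],s["opening"])
for n in("scene","top"):
    c=read_camera(n); cv2.imwrite(f"pics/l{n}.png",c["img"][...,::-1]); 
    x,y=(230,150) if n=="scene" else (250,180)
    im=cv2.resize(c["img"][y:y+150,x:x+200],None,fx=4,fy=4,interpolation=cv2.INTER_CUBIC)[...,::-1].copy()
    Rc=chute_pose(.6,0); h=np.array([np.cos(.6),np.sin(.6)]); o=np.r_[CAN-60*h,165]
    W=np.array([[-98,-13.5,0],[-98,13.5,0],[-98,-13.5,43],[-98,13.5,43],[95,-13.5,5],[95,13.5,5],[60,-23,5],[60,23,5],[-53,0,73],[43,0,73]])-[60,0,5]
    for k in (proj(c,Rc.apply(W)+o)-[x,y]+.5)*4: cv2.circle(im,tuple(map(int,k)),2,(0,0,255),-1)
    cv2.imwrite(f"pics/l{n}_c.png",im)
E
```

```text
False [ 501.01433432 -207.21632281   54.50504658]
14.179625150804732 117.4099338054657 [-1.84595629  1.65459414  4.95537281]
7.8167 [ 0.54102249  0.26010157 -2.16498465] [ 0.00687591 -0.04821987  0.01145189] [ 500.58385898 -207.17182353  183.83207844] 14.122578059712158
11.3 [-0.43335892 -0.36764048 -1.38508502] [-0.00911032 -0.07074711 -0.07915367] [406.32729954  72.53219152 213.9658971 ] 13.971897967289799
```

View pics/lscene_c.png

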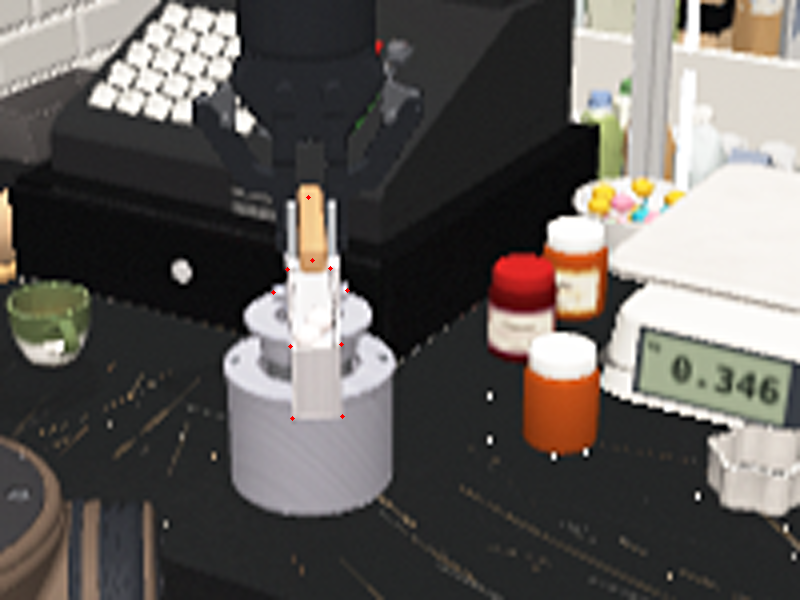

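View pics/ltop_c.png

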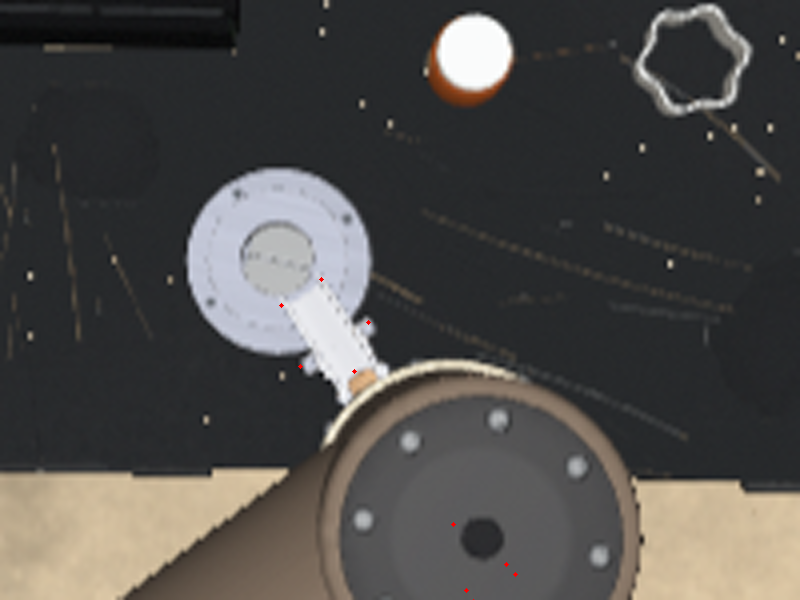

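Both pictures match the model to about 2 mm: the chute is level, the beans are in it, and the lip is at top crop (300,290), heading for the opening at (279,258). Next I find the collar by feel.

```bash
python3 - <<'E'
from h import *
p,q=barpose(.6,0,142,0); arm.movel(p,v=60,rotation=q); arm.hold(.5)
F=lambda: np.mean([ (arm.hold(.03),arm.get_state()["contact_force"])[1] for _ in range(5)],axis=0)
f0=F(); print("f0",f0)
p,q=barpose(.6,0,102,0); print(arm.movel(p,v=10,f_stop=1.5))
s=arm.get_state(); z0=s["eef_pos"][2]-54; print("stop bar z",z0,s["contact_force"]-f0,s["time"])
for k in range(14):
    d=F()-f0; z=arm.get_state()["eef_pos"][2]-54; print(k,round(z,2),d.round(2),arm.get_state()["torque"].round(2))
    if d[2]>4.9: break
    p,q=barpose(.6,0,z0-1-k,0); arm.movel(p,v=10)
print(arm.get_state()["time"]); np.save("f0.npy",np.r_[f0,z0])
E
```

```text
f0 [-0.29405377  0.13296069 -1.82412746]
True
stop bar z 122.39302385228993 [ 0.96262975 -0.11609423  2.50153551] 14.825
0 122.21 [ 0.18 -0.32  1.95] [ 0.06 -0.21  0.11]
1 121.36 [ 0.22 -0.11  2.65] [ 0.09 -0.07 -0.11]
2 120.41 [ 0.04 -0.08  2.21] [-0.01 -0.15  0.02]
3 119.39 [ 0.29 -0.28  3.31] [ 0.05 -0.25  0.12]
4 118.4 [ 0.16 -0.22  3.5 ] [ 0.07 -0.18  0.09]
5 117.4 [-0.19 -0.63  3.49] [ 0.11 -0.21  0.1 ]
6 116.42 [ 0.72 -0.09  4.37] [ 0.13 -0.21 -0.04]
7 115.42 [ 0.56 -0.07  4.61] [ 0.09 -0.23 -0.02]
8 114.41 [-0.21 -0.45  5.23] [ 0.14 -0.23 -0.03]
18.325
```

```bash
python3 - <<'E'
from h import *
f0=np.load("f0.npy")[:3]
F=lambda n=4: np.mean([ (arm.hold(.03),arm.get_state()["contact_force"])[1] for _ in range(n)],axis=0)-f0
z=114.4
for a in np.arange(.06,.601,.06):
    p,q=barpose(.6,a,z,0); arm.movel(p,v=25,rotation=q); d=F()
    print(round(a,2),round(z,1),d.round(2),arm.get_state()["torque"].round(2))
    if d[2]>6.3: z+=.8
    if d[2]<4.4 and a<.3: z-=.8
for i in range(3): arm.hold(.4); print(F(8).round(2))
c=read_camera("scene"); print(arm.get_state()["time"])
a=cv2.resize(c["img"][170:290,240:350],None,fx=4,fy=4)[...,::-1]
c=read_camera("top"); b=cv2.resize(c["img"][190:310,270:355],None,fx=4,fy=4)[...,::-1]
cv2.imwrite("pics/tip.png",np.hstack([a,b]))
E
```

```text
0.06 114.4 [ 0.55 -0.03  4.92] [ 0.25 -0.36 -0.09]
0.12 114.4 [ 0.04 -0.71  5.86] [ 0.28 -0.33 -0.06]
0.18 114.4 [ 0.23 -0.15  4.77] [ 0.26 -0.3  -0.17]
0.24 114.4 [-0.15 -0.61  5.13] [ 0.32 -0.4  -0.1 ]
0.3 114.4 [-0.68 -0.47  4.97] [ 0.32 -0.46  0.01]
0.36 114.4 [-0.06 -1.08  5.64] [ 0.3  -0.43 -0.03]
0.42 114.4 [-0.05 -0.63  5.8 ] [ 0.3  -0.61  0.06]
0.48 114.4 [ 0.29 -0.64  5.84] [ 0.56 -0.99  0.04]
0.54 114.4 [1.29 0.28 5.32] [ 0.8  -1.31 -0.03]
0.6 114.4 [1.4  0.53 5.87] [ 1.02 -1.53 -0.01]
[1.75 1.36 5.6 ]
[1.54 1.24 5.63]
[1.73 1.33 5.94]
25.125
```

View pics/tip.png

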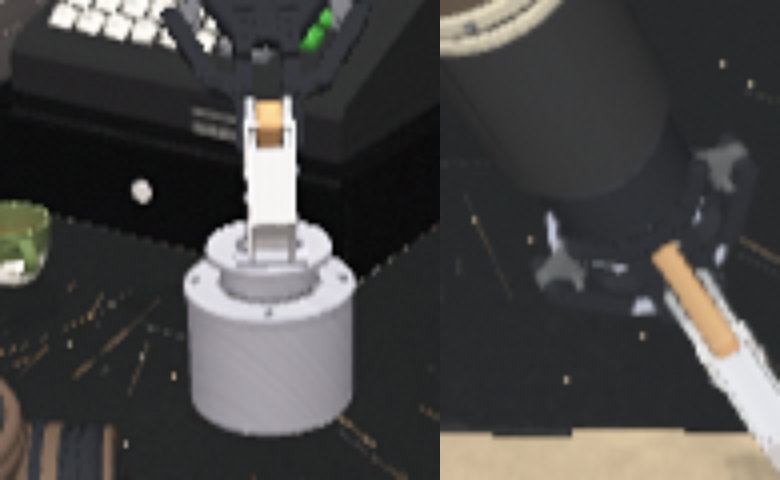

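The tip picture shows the nose in the opening at (270,245) and the visible rear of the trough empty. I'll ease the nose contact by moving forward a little, wait, then lift and compare the weight.

```bash
python3 - <<'E'
from h import *
f0=np.load("f0.npy")[:3]
F=lambda n=8: np.mean([ (arm.hold(.03),arm.get_state()["contact_force"])[1] for _ in range(n)],axis=0)-f0
for a,b in((.6,30.5),(.57,29),(.57,29)):
    p,q=barpose(.6,a,114.4,0,back=b); arm.movel(p,v=20,rotation=q); arm.hold(.3); print(a,b,F().round(2),arm.get_state()["torque"].round(2))
arm.hold(.5)
p,q=barpose(.6,.57,165,0,back=32); arm.movel(p,v=40); 
p,q=barpose(.6,0,180,0,back=60); arm.movel(p,v=60,rotation=q); arm.hold(.5); print("free",F(12).round(2),arm.get_state()["torque"].round(2),arm.get_state()["time"])
out=[]
for n,(x,y) in(("scene",(250,150)),("top",(270,190))):
    c=read_camera(n); out.append(cv2.resize(c["img"][y:y+120,x:x+95],None,fx=4,fy=4)[...,::-1])
    for s in silhouettes("bean_0_center",n)[:3]: print(n,s["p"],s["location"],s["pixels"].sum())
cv2.imwrite("pics/lift.png",np.hstack(out))
E
```

```text
0.6 30.5 [-1.55 -0.51  5.84] [ 0.41 -0.12 -0.11]
0.57 29 [-2.96 -1.82  6.19] [-0.01  0.43 -0.07]
0.57 29 [-3.08 -1.91  5.81] [-0.1   0.46 -0.  ]
free [ 0.59 -0.16  0.52] [ 0.06 -0.01 -0.05] 31.6917
```

View pics/lift.png

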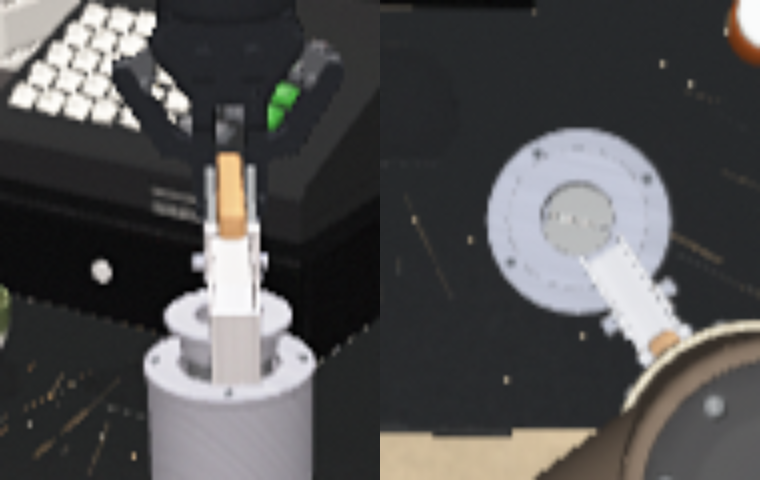

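The pictures show an empty trough, closed leaves with no beans on them, and a weight drop of about 0.5 N, which is what five beans should give. I'll set the chute down now.

```bash
python3 - <<'E'
from h import *
p,q=tool(0,0,[510,-40,100],[0,0,0],0)
s=arm.get_state()["eef_pos"]; arm.movel([s[0],s[1]-40,s[2]],v=100)
arm.movel(p,v=120,rotation=q); p[2]=58; arm.movel(p,v=60); arm.hold(.3)
p[2]=51; print(arm.movel(p,v=8,f_stop=2.5),arm.get_state()["eef_pos"],arm.get_state()["contact_force"])
effector.move_gripper(22,40); arm.hold(.3); effector.move_gripper(45)
p[2]=170; arm.movel(p,v=60); 
arm.reach([400,-250,250],q); arm.hold(.5); print(arm.get_state()["time"])
out=[]
for n,(x,y) in(("scene",(290,180)),("top",(300,160))):
    c=read_camera(n); out.append(cv2.resize(c["img"][y:y+150,x:x+130],None,fx=3,fy=3)[...,::-1])
cv2.imwrite("pics/end.png",np.hstack(out))
E
```

```text
True [504.98164904 -40.02427097  54.51778058] [-0.3840886   0.55437544  5.51620772]
40.85
```

View pics/end.png

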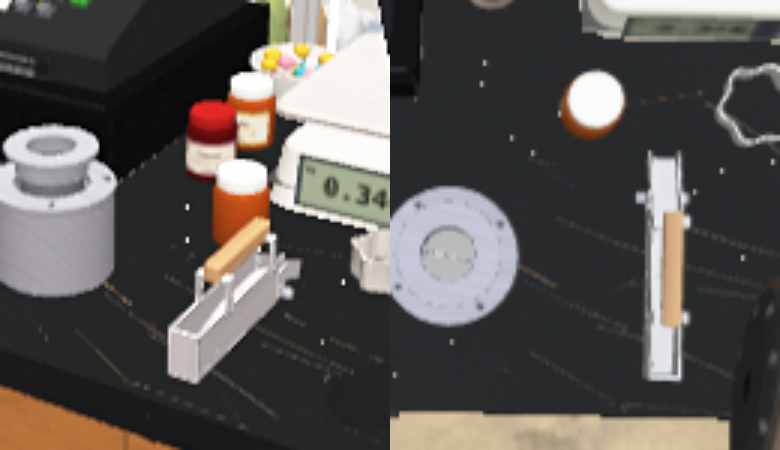

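The chute stands upright and empty at (665,265) in the right half of the picture, clear of the canister, jar and cutter.

```bash
python3 -c "
from h import *
print(arm.finish_job())"
```

```text
the job is handed in; nothing more can be done
None
```

I poured the beans into the canister, stood the empty chute upright on the free counter beside it and handed the job in at about 41 s; no verdict came back, and that all five went in is judged from the weight drop (0.52 N measured, 0.59 N expected) and the empty-looking chute.

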